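Tap down the punches of a disc cutter in order

ROBOT

A 6-joint arm with a two-finger parallel gripper is mounted at the origin on the work surface. World frame = base frame: x ahead of the robot, y to its left, z up, the work surface at z = 0. Lengths are in m, angles in rad, forces in N, time in s.
With the tool pointing down it reaches from about 0.25 to 0.775 m from the base axis. Payload 4 kg.
Tool frame: the origin (TCP) lies between the finger pads; the fingertips stand 11 mm ahead of it and the grasp point (between the pads) lies 8 mm behind it (robot.tip_extent is the z of the fingertips in the tool frame, in m); z points along the fingers, y is the line along which they close (so a half turn about z gives the same grasp; the last joint's range is limited). The gripper opens to 94 mm and grips with 3 to 60 N. Pads are 16 mm wide; open, the fingers measure 119 mm over their backs; the gripper's body (75 mm by 177 mm) begins 78 mm behind the grasp point.
Start: joints at [1.224, 0.087, 1.371, -0, 1.684, -0.103], TCP at [0.133, 0.534, 0.217] pointing down, gripper open.
Joint ranges: [-3.1, 3.1], [-0.76, 2.03], [0.27, 2.55], [-1.08, 4.22], [0.17, 2.65], [-2.57, 2.57]. Speed limits (rad/s): [2.79, 2.79, 3.14, 3.14, 3.14, 3.14].

INTERFACE

Orientations are given as [roll, pitch, yaw] about the fixed x, y, z axes, in that order (R = Rz(yaw) Ry(pitch) Rx(roll)).
In Python, from bench import robot, imaging gives the robot as it stands.
- The arm moves only by the shell command python3 -m pendant 'ROWS'. ROWS is JSON, a list of rows, each a list of 7 numbers: the shift along the world's x, y, z in cm, then the turn, a rotation vector about the world's x, y, z in degrees, then the opening, from 0 (shut) to 1 (fully open). In form: [[dx, dy, dz, ax, ay, az, jaw], ...]. A call has 1 to 8 rows; each row shifts and turns the commanded pose from where the row before left it; what a row does not reach is not made up. A row lasts 1/10 s, in which the tool goes at most 50 mm and 8.59 degrees, less where a joint would pass 70% of its speed; a pose out of reach is approached as far as the arm can. A call is refused whole if a number of a shift passes 5 or a number of a turn 8.59, either way. A call with a gripper value outside its range is refused whole. The fingers move at their own pace and stop on an object; the grip force is fixed at half the most. Time passes only in rows, so rows that do not move let the fingers close. It gives the time, the measured TCP pose, the force, the opening and the grip force at its end, in the units of the state.
- robot.get_obs(): the state, without advancing time (a new reading comes with each control period).
- imaging.snapshot(name): name is "scene" or "top" or "wrist"; returns the picture (400x640x3 uint8, red, green, blue); there is no depth.
- imaging.camera_params(name): a dict with "camera_matrix" (3x3 intrinsics, pixels), "R" (3x3) and "t" (3): a world point X has camera coordinates R X + t. Camera axes: x right, y down, z forward; pixel columns grow to the right and rows downward; lengths in m; the calibration is good to about 2 mm. A picture is of the moment at which its call begins: read the wrist's pose just before it. camera_params takes no time and is no camera call; for the wrist camera it gives the pose at the moment of the call.
- robot.close_job(): hands the job in; it is judged then, once.
The state is a dict: "time": time; "joint_positions": joint angles; "qvel": joint speeds; "joint_torque": joint torques, N m; "tool_pos": TCP position; "ee_rot": TCP orientation; "wrist_force": force on the tool from outside, world axes, zero at the start; "wrist_torque": the same for the moment, N m; "width": finger opening in m; "finger_force": force on a finger pad.
Only numpy, scipy, OpenCV 4.12 (cv2) and the standard library are available. Lean on these libraries where they do the work, as an engineer would, in place of code of your own. Each camera call takes 0.05 s, during which the arm holds its last target. There are 200 camera calls.

TASK

Three steel punches stand raised in the black collars of the disc cutter. With the fingertips, push them down lightly, one at a time - the widest first, then the middle one, then the narrowest - each until its head rests on its collar. Only push: do not pull any punch up, and leave everything else on the bench where it lies.

Things in the scene. Friction and masses are not known exactly. Their poses are not given: they have to be found in the camera images.
- cutter: disc cutter fixed to the bench: a dark steel block of two plates, 120 (x) by 240 (y) mm, top face 34 mm above the bench; origin at the centre of its underside. Three round black collars (48 mm across, top 46 mm above the bench) stand in a row on it along its y, 72 mm apart, centred 20 mm towards its +x (far) side; which punch is in which collar changes
- station_wide: black collar, 48 mm across and 12 mm high, that guides the wide punch; fixed; origin at the centre of its underside
- top_wide (a point): centre of the flat top of the wide punch's plain steel head, which is 40 mm across and 12 mm thick; moves with the punch. Raised, it is 69 to 72 mm above the bench; fully down 58 mm, its head then resting on the collar
- punch_wide (a joint): how far the wide punch has been pushed straight down, in m: 0 to 0.003 at the start, 0.014 when its head rests on the collar (hard stop); negative if pulled up. It slides against friction (a push of about 3 N moves it slowly; 10 N is ample) and stays where it is left, without springing back
- station_middle: black collar, 48 mm across and 12 mm high, that guides the middle punch; fixed; origin at the centre of its underside
- top_middle (a point): centre of the flat top of the middle punch's plain steel head, which is 28 mm across and 12 mm thick; moves with the punch. Raised, it is 69 to 72 mm above the bench; fully down 58 mm, its head then resting on the collar
- punch_middle (a joint): how far the middle punch has been pushed straight down, in m: 0 to 0.003 at the start, 0.014 when its head rests on the collar (hard stop); negative if pulled up. It slides against friction (a push of about 3 N moves it slowly; 10 N is ample) and stays where it is left, without springing back
- station_narrow: black collar, 48 mm across and 12 mm high, that guides the narrow punch; fixed; origin at the centre of its underside
- top_narrow (a point): centre of the flat top of the narrow punch's plain steel head, which is 18 mm across and 12 mm thick; moves with the punch. Raised, it is 69 to 72 mm above the bench; fully down 58 mm, its head then resting on the collar
- punch_narrow (a joint): how far the narrow punch has been pushed straight down, in m: 0 to 0.003 at the start, 0.014 when its head rests on the collar (hard stop); negative if pulled up. It slides against friction (a push of about 3 N moves it slowly; 10 N is ample) and stays where it is left, without springing back
- spare_punch: loose steel punch 38 mm tall (head 24 mm across, shank 18 mm) standing on the front strip of the cutter's top plate; not one of the three in collars; origin at its underside
- ring_blank: loose brass ring, 25 mm across, 6 mm high, lying on the front strip of the cutter's top plate; origin at its underside
- hammer: small hammer 220 mm long lying behind the cutter; origin under its middle, handle along its -x
- tin: round white tin with green lid, 76 mm across, 36 mm high, beside the cutter; origin at its underside
- blue_lid: blue plastic lid, 40 mm across, 9 mm high, beside the cutter; origin at its underside
- caliper: steel caliper, 150 mm long and 8 mm high, lying in front of the cutter; origin under its beam
- wax_pen: black pen, 130 mm long and 12 mm thick, lying beside the cutter; origin under its middle

How it is judged:
By the outcome, as a careful person would: the job done as asked, in the order asked, and still so for the second after the job is handed in, with the robot touching nothing.
It also fails if it takes over 42 s, if anything falls off the work surface, if the arm or the gripper's body presses on something with over 40 N, if the wrist force passes 120 N, or if a joint passes its speed limit or range.

## Working session

There is one attempt and no reset: what is moved stays moved. The work goes in short steps, Python scripts to look and compute and a shell command to move; the robot and the scene stay as the last step left them, time stands still between calls to the robot, and variables do not carry over. Pictures are saved under pics/ and viewed, at most 10 in all, crops included, and the job is handed in when it is done.

```bash
mkdir -p pics; python3 - <<'E'
from bench import robot, imaging
import cv2
for n in ["top","scene"]:
    cv2.imwrite(f"pics/{n}0.png",imaging.snapshot(n)[:,:,::-1])
    p=imaging.camera_params(n);print(n,p)
o=robot.get_obs();print(o["time"],o["tool_pos"],o["ee_rot"],o["wrist_force"],o["width"],robot.tip_extent)
E
```

```text
top {'camera_matrix': array([[406.20081337,   0.        , 316.78868759],
       [  0.        , 406.20081337, 203.20235943],
       [  0.        ,   0.        ,   1.        ]]), 'R': array([[ 0.01689174, -0.99964979,  0.02037082],
       [-0.98480433, -0.02015596, -0.17249397],
       [ 0.17284415, -0.01714755, -0.98479991]]), 't': array([0.02714586, 0.58970054, 0.75407315])}
scene {'camera_matrix': array([[383.51391026,   0.        , 319.66739898],
       [  0.        , 383.51391026, 202.80926164],
       [  0.        ,   0.        ,   1.        ]]), 'R': array([[ 0.65161503,  0.75835122, -0.01735735],
       [ 0.50498424, -0.45075641, -0.73607715],
       [-0.56602894,  0.47087375, -0.67667507]]), 't': array([-0.39349898, -0.19546279,  1.11567477])}
0.1 [0.13260061 0.53330065 0.21542093] [-3.13962621e+00 -1.78458043e-04  2.89782959e+00] [ 0.00772432  0.12562582 -0.59920938] 0.09424121927524738 0.011
```

View pics/top0.png

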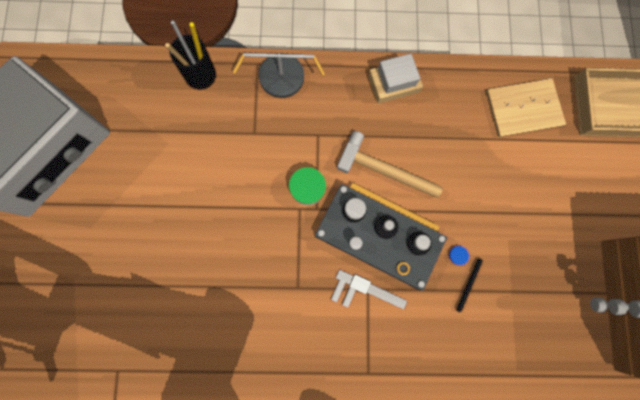

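View pics/scene0.png

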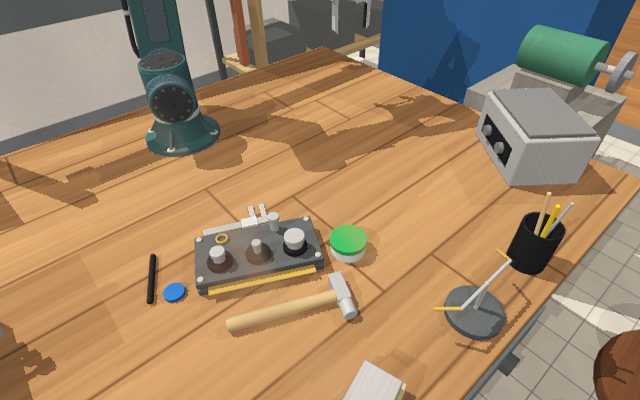

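The top view shows the wide head at about (355,209), the narrow one in the centre at (389,226) and the middle one at (422,243). The spare punch is at (356,243). Next I'll measure the heads in both views.

```bash
cat > h.py <<'E'
from bench import robot, imaging
import cv2, numpy as np
def ray(n,uv):
    p=imaging.camera_params(n);R,t=p["R"],p["t"]
    d=R.T@np.linalg.inv(p["camera_matrix"])@np.array([*uv,1.]);return -R.T@t,d
def plane(n,uv,z):
    c,d=ray(n,uv);return c+d*(z-c[2])/d[2]
def tri(a,b):
    (c1,d1),(c2,d2)=ray("top",a),ray("scene",b)
    s=np.linalg.lstsq(np.c_[d1,-d2],c2-c1,rcond=None)[0]
    p,q=c1+s[0]*d1,c2+s[1]*d2;return (p+q)/2,np.linalg.norm(p-q)
E
python3 - <<'E'
from h import *
for n,(x0,y0,x1,y1) in {"top":(315,180,450,295),"scene":(190,200,330,295)}.items():
    im=cv2.imread(f"pics/{n}0.png");hsv=cv2.cvtColor(im,cv2.COLOR_BGR2HSV)
    for th in (150,180):
        m=((hsv[:,:,2]>th)&(hsv[:,:,1]<50)).astype(np.uint8);k=np.zeros_like(m);k[y0:y1,x0:x1]=1
        N,_,st,ce=cv2.connectedComponentsWithStats(m*k,connectivity=4)
        for i in range(1,N):
            if st[i,4]>15: print(n,th,st[i],ce[i].round(1),plane(n,ce[i],.0705).round(4))
    cv2.imwrite(f"pics/{n}c.png",cv2.resize(im[y0:y1,x0:x1],None,fx=5,fy=5,interpolation=cv2.INTER_CUBIC))
E
```

```text
top 150 [341 187   6   5  24] [343.3 189. ] [ 0.6148 -0.0127  0.0705]
top 150 [346 199  20  20 309] [355.4 208.1] [ 0.5776 -0.0362  0.0705]
top 150 [385 221   9   9  59] [389.  224.9] [ 0.5462 -0.101   0.0705]
top 150 [319 231   5   5  24] [320.9 232.9] [0.5282 0.0296 0.0705]
top 150 [416 236  14  14 152] [422.6 242. ] [ 0.5146 -0.165   0.0705]
top 150 [439 236   6   6  23] [441.6 238.5] [ 0.5219 -0.2018  0.0705]
top 150 [350 237  12  13 113] [355.7 242.9] [ 0.5104 -0.037   0.0705]
top 150 [333 271  60  24 666] [356.9 284.8] [ 0.4322 -0.0392  0.0705]
top 150 [419 282   5   5  23] [421.2 284. ] [ 0.4357 -0.1601  0.0705]
top 180 [347 199  18  19 267] [355.4 208.2] [ 0.5775 -0.0363  0.0705]
top 180 [386 222   7   7  38] [389.1 224.9] [ 0.5461 -0.1011  0.0705]
top 180 [417 236  12  13 125] [422.7 242. ] [ 0.5146 -0.1652  0.0705]
top 180 [351 238  11  11  90] [355.8 243.1] [ 0.5102 -0.037   0.0705]
top 180 [334 271  18  24 189] [342.2 281.1] [ 0.4385 -0.0116  0.0705]
top 180 [348 275  43  20 392] [364.2 286.7] [ 0.4289 -0.0529  0.0705]
scene 150 [203 203  76  33 679] [244.9 221. ] [ 0.482
[... 464 characters left out ...]
74   2  11  18] [328.6 278.6] [ 0.694  -0.0558  0.0705]
scene 150 [197 276   6   7  32] [199.5 278.8] [ 0.5489 -0.221   0.0705]
scene 180 [203 203  76  32 613] [244.9 220.5] [ 0.4813 -0.087   0.0705]
scene 180 [303 216   6   5  16] [305.6 218. ] [0.5552 0.0067 0.0705]
scene 180 [284 228  20  15 245] [293.5 235.1] [ 0.5755 -0.0392  0.0705]
scene 180 [196 237   5   5  20] [198.1 238.9] [ 0.464  -0.1795  0.0705]
scene 180 [251 239   9   7  49] [255.3 242. ] [ 0.542  -0.103   0.0705]
scene 180 [209 246  15  11 131] [216.2 250.9] [ 0.5127 -0.1686  0.0705]
scene 180 [315 252   6   5  23] [317.4 253.8] [ 0.6401 -0.0349  0.0705]
scene 180 [197 276   6   6  26] [199.7 278.8] [ 0.549  -0.2207  0.0705]
```

View pics/topc.png

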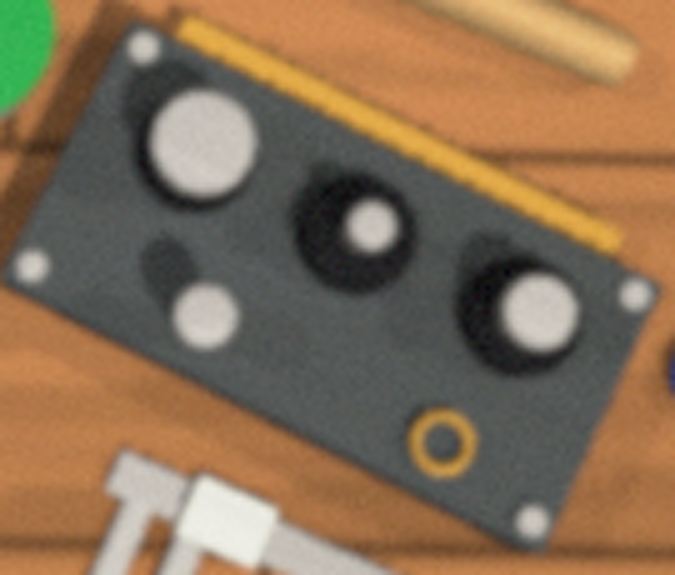

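View pics/scenec.png

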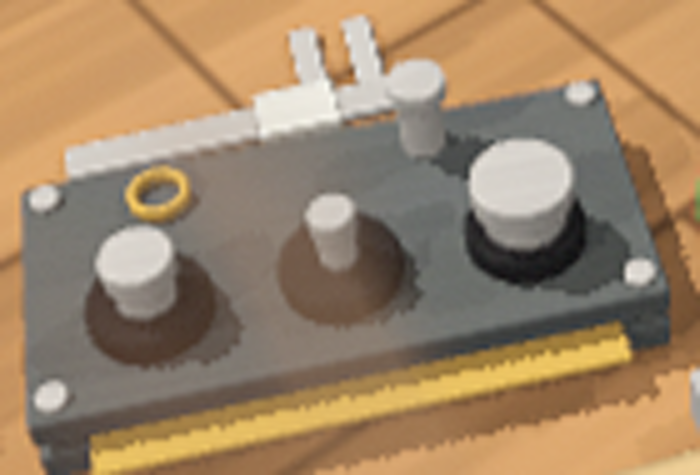

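Both views agree. The wide head is at about (0.5775, -0.037), the narrow one at (0.546, -0.1015) and the middle one at (0.514, -0.1665). I'll travel over with the fingers shut.

```bash
python3 -m pendant '[[1.5,-2,0,0,0,0,0],[2.8,-3.6,0,0,0,0,0],[2.8,-3.6,0,0,0,0,0],[2.8,-3.6,0,0,0,0,0],[2.8,-3.6,0,0,0,0,0],[2.8,-3.6,0,0,0,0,0],[2.8,-3.6,0,0,0,0,0],[2.8,-3.6,0,0,0,0,0]]'; python3 -m pendant '[[2.8,-3.6,0,0,0,0,0],[2.8,-3.6,0,0,0,0,0],[2.8,-3.6,0,0,0,0,0],[2.8,-3.6,0,0,0,0,0],[2.8,-3.6,0,0,0,0,0],[2.8,-3.6,-2,0,0,0,0],[2.8,-3.6,-2,0,0,0,0],[0,0,0,0,0,0,0]]'
```

```text
time: 0.9
tool_pos: [0.3443, 0.26, 0.2161]
ee_rot: [-3.142, -0.0, 2.898]
wrist_force: [0.9, 0.2, 0.3]
width: 0.0336
finger_force: 0.0
time: 1.7
tool_pos: [0.5398, 0.0056, 0.1714]
ee_rot: [-3.139, -0.007, 2.892]
wrist_force: [-0.2, 0.0, -0.3]
width: 0.0004
finger_force: 0.0
```

```bash
python3 -m pendant '[[1.9,-2.1,0,0,0,0,0],[1.9,-2.1,0,0,0,0,0],[0,0,-2.5,0,0,0,0],[0,0,-2.5,0,0,0,0],[0,0,-2.3,0,0,0,0],[0,0,0,0,0,0,0],[0,0,0,0,0,0,0]]'; python3 - <<'E'
from h import *
o=robot.get_obs();print(o["tool_pos"],o["ee_rot"],o["wrist_force"])
a=[imaging.snapshot(n)[:,:,::-1] for n in("top","scene")]
a=[cv2.resize(a[0][180:295,305:455],(600,460)),cv2.resize(a[1][160:295,190:340],(600,540))]
cv2.imwrite("pics/s1.png",a[1]);cv2.imwrite("pics/t1.png",a[0])
E
```

```text
time: 2.4
tool_pos: [0.5774, -0.0315, 0.1037]
ee_rot: [3.141, -0.001, 2.898]
wrist_force: [0.6, -0.2, 0.0]
width: 0.0005
finger_force: 0.0
[ 0.57737423 -0.03154956  0.10372093] [ 3.14138806e+00 -8.83604422e-04  2.89845987e+00] [ 0.55129082 -0.17540189  0.00303397]
```

View pics/s1.png

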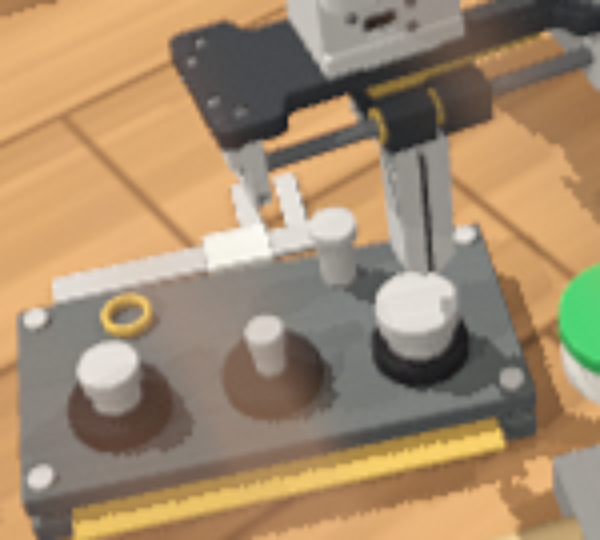

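The fingers hang just above the wide head and about 5 mm off in y. I'll correct that and descend.

```bash
python3 -m pendant '[[0,-0.55,0,0,0,0,0],[0,0,-1,0,0,0,0],[0,0,-0.8,0,0,0,0],[0,0,-0.2,0,0,0,0],[0,0,-0.2,0,0,0,0],[0,0,-0.2,0,0,0,0],[0,0,0,0,0,0,0],[0,0,0,0,0,0,0]]'
```

```text
time: 3.3
tool_pos: [0.5781, -0.0377, 0.0796]
ee_rot: [3.141, 0.001, 2.898]
wrist_force: [-0.3, 0.0, 0.2]
width: 0.0005
finger_force: 0.0
```

```bash
python3 -m pendant '[[0,0,-0.2,0,0,0,0],[0,0,-0.2,0,0,0,0],[0,0,-0.1,0,0,0,0]]';python3 -m pendant '[[0,0,-0.2,0,0,0,0],[0,0,-0.1,0,0,0,0],[0,0,0,0,0,0,0]]'
```

```text
time: 3.6
tool_pos: [0.5783, -0.0378, 0.0749]
ee_rot: [3.141, 0.001, 2.898]
wrist_force: [1.1, 1.1, 2.2]
width: 0.0003
finger_force: 1.4
time: 3.9
tool_pos: [0.5783, -0.0378, 0.0715]
ee_rot: [3.141, 0.001, 2.898]
wrist_force: [2.2, 0.1, 2.4]
width: 0.0004
finger_force: 0.9
```

Contact at about 2.3 N and it's sliding. The tip is at 60.5 mm, so I'll go on to the stop.

```bash
python3 -m pendant '[[0,0,-0.1,0,0,0,0],[0,0,-0.1,0,0,0,0],[0,0,0,0,0,0,0]]';python3 -m pendant '[[0,0,-0.1,0,0,0,0],[0,0,0,0,0,0,0],[0,0,0,0,0,0,0]]'
```

```text
time: 4.2
tool_pos: [0.5781, -0.0378, 0.0695]
ee_rot: [3.141, 0.001, 2.898]
wrist_force: [1.8, -0.3, 1.3]
width: 0.0003
finger_force: 1.1
time: 4.5
tool_pos: [0.5782, -0.0378, 0.0693]
ee_rot: [3.141, 0.001, 2.898]
wrist_force: [1.3, 0.1, 4.8]
width: 0.0006
finger_force: 2.6
```

```bash
python3 -m pendant '[[0,0,-0.1,0,0,0,0],[0,0,0,0,0,0,0],[0,0,0,0,0,0,0]]'
```

```text
time: 4.8
tool_pos: [0.5782, -0.0378, 0.0692]
ee_rot: [3.141, 0.001, 2.898]
wrist_force: [-0.1, -0.1, 7.8]
width: 0.0006
finger_force: 4.3
```

The wide punch is seated: it stopped at 58 mm with the force rising to 8 N. Next is the middle one.

```bash
python3 -m pendant '[[0,0,1,0,0,0,0],[0,0,3,0,0,0,0],[-1.6,-3.2,0,0,0,0,0],[-1.6,-3.2,0,0,0,0,0],[-1.6,-3.2,0,0,0,0,0],[-1.6,-3.3,0,0,0,0,0],[0,0,0,0,0,0,0],[0,0,0,0,0,0,0]]'
```

```text
time: 5.6
tool_pos: [0.5128, -0.1668, 0.1068]
ee_rot: [3.141, -0.002, 2.896]
wrist_force: [0.5, -0.2, -0.5]
width: 0.0004
finger_force: 0.0
```

```bash
python3 -m pendant '[[0.1,0,-1,0,0,0,0],[0,0,-1,0,0,0,0],[0,0,-0.4,0,0,0,0],[0,0,-0.2,0,0,0,0],[0,0,-0.2,0,0,0,0],[0,0,-0.1,0,0,0,0],[0,0,0,0,0,0,0]]';python3 -m pendant '[[0,0,-0.2,0,0,0,0],[0,0,-0.2,0,0,0,0],[0,0,-0.1,0,0,0,0],[0,0,0,0,0,0,0]]'
```

```text
time: 6.3
tool_pos: [0.5152, -0.1668, 0.0787]
ee_rot: [-3.141, 0.001, 2.898]
wrist_force: [0.9, 0.9, 0.1]
width: 0.0009
finger_force: 0.3
time: 6.7
tool_pos: [0.5152, -0.1669, 0.0736]
ee_rot: [3.142, 0.001, 2.898]
wrist_force: [0.4, 0.5, 3.0]
width: 0.0009
finger_force: 1.1
```

```bash
python3 -m pendant '[[0,0,-0.2,0,0,0,0],[0,0,-0.1,0,0,0,0],[0,0,-0.1,0,0,0,0],[0,0,0,0,0,0,0]]';python3 -m pendant '[[0,0,-0.1,0,0,0,0],[0,0,-0.1,0,0,0,0],[0,0,0,0,0,0,0]]'
```

```text
time: 7.1
tool_pos: [0.5152, -0.1669, 0.0695]
ee_rot: [-3.142, 0.001, 2.898]
wrist_force: [2.2, 0.8, 1.8]
width: 0.0008
finger_force: 1.0
time: 7.4
tool_pos: [0.5153, -0.1669, 0.0692]
ee_rot: [-3.141, 0.002, 2.898]
wrist_force: [-1.3, 1.4, 8.7]
width: 0.0005
finger_force: 4.5
```

The middle punch is seated (8.7 N, tip at 58.2 mm). Now the narrow one at (0.546, -0.1015).

```bash
python3 -m pendant '[[0,0,1,0,0,0,0],[0,0,3,0,0,0,0],[1.5,3.2,0,0,0,0,0],[1.6,3.3,0,0,0,0,0],[0,0,0,0,0,0,0],[0,0,0,0,0,0,0]]'
```

```text
time: 8.0
tool_pos: [0.5451, -0.1015, 0.1067]
ee_rot: [-3.14, -0.002, 2.899]
wrist_force: [0.1, -0.2, -0.3]
width: 0.0002
finger_force: 0.0
```

```bash
python3 -m pendant '[[0,0,-1,0,0,0,0],[0,0,-1,0,0,0,0],[0,0,-0.4,0,0,0,0],[0,0,-0.2,0,0,0,0],[0,0,-0.2,0,0,0,0],[0,0,-0.1,0,0,0,0],[0,0,0,0,0,0,0]]';python3 -m pendant '[[0,0,-0.2,0,0,0,0],[0,0,-0.2,0,0,0,0],[0,0,-0.1,0,0,0,0],[0,0,0,0,0,0,0]]'
```

```text
time: 8.7
tool_pos: [0.5461, -0.1018, 0.0786]
ee_rot: [3.141, 0.001, 2.898]
wrist_force: [0.3, -0.7, 0.8]
width: 0.0003
finger_force: 0.3
time: 9.1
tool_pos: [0.5462, -0.1018, 0.0735]
ee_rot: [3.142, 0.001, 2.898]
wrist_force: [0.5, -0.6, 2.2]
width: 0.0007
finger_force: 0.8
```

```bash
python3 -m pendant '[[0,0,-0.2,0,0,0,0],[0,0,-0.1,0,0,0,0],[0,0,-0.1,0,0,0,0],[0,0,0,0,0,0,0]]';python3 -m pendant '[[0,0,-0.1,0,0,0,0],[0,0,-0.1,0,0,0,0],[0,0,0,0,0,0,0]]'
```

```text
time: 9.5
tool_pos: [0.5461, -0.1018, 0.0694]
ee_rot: [3.141, 0.001, 2.898]
wrist_force: [0.7, -0.1, 2.4]
width: 0.0008
finger_force: 0.8
time: 9.8
tool_pos: [0.5462, -0.1018, 0.0692]
ee_rot: [3.142, 0.001, 2.898]
wrist_force: [-1.8, 0.6, 9.3]
width: 0.0004
finger_force: 4.2
```

All three are seated. I'll retreat and check.

```bash
python3 -m pendant '[[0,0,1,0,0,0,0],[0,0,3,0,0,0,0],[0,0,4,0,0,0,0],[-3,3.5,1,0,0,0,0],[-3,3.5,0,0,0,0,0],[-3,3.5,0,0,0,0,0],[-3,3.5,0,0,0,0,0],[-3,3.5,0,0,0,0,0]]'; python3 -m pendant '[[-3,3.5,0,0,0,0,0],[-3,3.5,0,0,0,0,0],[-1,1,0,0,0,0,0],[0,0,0,0,0,0,0],[0,0,0,0,0,0,0]]'; python3 - <<'E'
from h import *
cv2.imwrite("pics/s2.png",cv2.resize(imaging.snapshot("scene")[195:300,180:340,::-1],(800,525),interpolation=cv2.INTER_CUBIC))
E
```

```text
time: 10.6
tool_pos: [0.3939, 0.0745, 0.1571]
ee_rot: [3.141, -0.001, 2.897]
wrist_force: [-0.5, -0.1, 0.2]
width: 0.001
finger_force: 0.0
time: 11.1
tool_pos: [0.3258, 0.1531, 0.1574]
ee_rot: [-3.141, 0.0, 2.899]
wrist_force: [0.0, -0.1, 0.8]
width: 0.0003
finger_force: 0.0
```

View pics/s2.png

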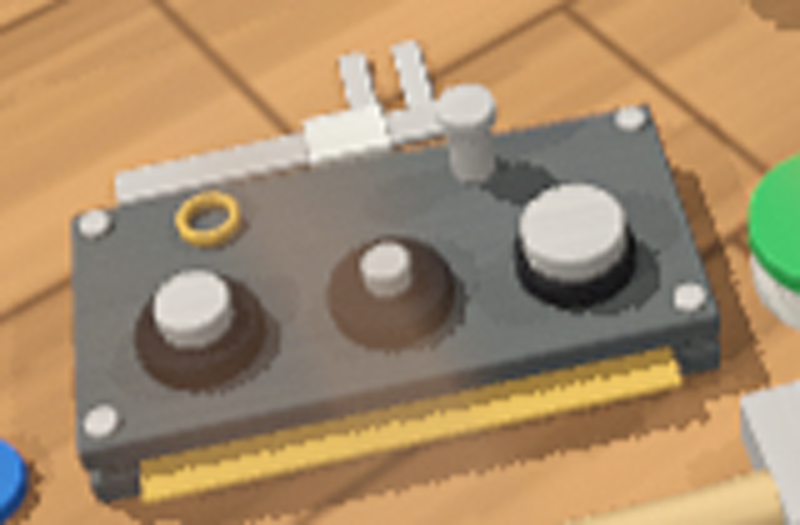

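The picture shows all three heads resting on their collars: middle at (193,305), narrow at (387,265) and wide at (572,228). The spare punch and the ring are where they were.

```bash
python3 -c "
from bench import robot
print(robot.close_job())"
```

```text
the job is handed in; nothing more can be done
None
```

I pushed the three punches down in order (wide, middle, narrow) with under 10 N each, until their heads rested on their collars; nothing else in view moved, and I handed the job in at about 11 s.

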